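# Photograph the page with the desk page camera

## Robot

A 6-joint arm with a two-finger parallel gripper is mounted at the origin on a cart in front of the work surface, level with it; the furniture and walls round the work are solid. World frame = base frame: x ahead of the robot, y to its left, z up, the work surface at z = 0. Lengths are in m, angles in rad, forces in N, time in s.
With the tool pointing down it reaches from about 0.35 to 0.775 m from the base axis. Payload 5.5 kg.
Tool frame: the origin (TCP) lies at the very end of the fingers, on their centre line; the grasp point (between the pads) lies 19 mm behind it (env.grip_depth is the distance from the TCP to the grasp point, in m); z points along the fingers, y is the direction in which the jaws open and shut (so a half turn about z gives the same grasp; the last joint's range is limited). The gripper opens to 85 mm and grips with 20 to 120 N. Pads are 22 mm wide; open, the fingers measure 114 mm over their backs; the gripper's body (76 mm by 85 mm) begins 54 mm behind the grasp point. The pads swing forward as they close: fully open they stand 13 mm farther back than shut.
Start: joints at [-1.311, 0.313, 0.046, 1.304, 0, 1.431], TCP at [0.224, -0.53, 0.231] pointing down, gripper open.
Joint ranges: [-2.76, 2.76], [-0.86, 1.69], [-1.03, 1.26], [-2.2, 2.34], [-1.47, 1.5], [-3.14, 3.14]. Speed limits (rad/s): [2.57, 2.57, 3.14, 3.14, 3.14, 3.14].

## Interface

Orientations are given as a unit quaternion [w, x, y, z].
In Python, from workcell import env gives the robot as it stands.
- The arm moves only by the tool step_arm, never from a script. Its argument "series" is a list of rows, each a list of 3 entries, a list of its own where there are three numbers: the shift along the world's x, y, z in cm, then the turn about the world's z in rad, then the closure in counts, from 0 (fully open) to 255 (shut). A call has 1 to 5 rows; each row is the pose to reach, as a shift and turn from the pose measured when the call began; what a row does not reach only later rows make up. A row lasts 1/8 s, in which the tool goes at most 62.5 mm and 10.7 degrees, less where a joint would pass 70% of its speed; a pose out of reach is approached as far as the arm can. A call with a gripper value outside its range is refused whole. The fingers move at their own pace and stop on an object; "newtons" is the grip in N (left out, the last holds). Time passes only in rows, so rows that repeat a pose let the fingers close. It gives the time, the measured TCP pose, the force and the opening at its end, in the units of the state.
- env.get_state(): the state, without advancing time (a new reading comes with each control period).
- env.read_camera(name): name is "scene" or "top" or "wrist"; returns a dict with "frame" (420x560x3 uint8, red, green, blue), "vertical_fov" (degrees; the focal length in pixels is half the picture's height over the tangent of half this angle, whatever the lens; pixels are square), "cx", "cy" (the principal point, pixels), "camera_from_world" (4x4, takes a point from world to camera coordinates). Camera axes: x right, y down, z forward; pixel columns grow to the right and rows downward; lengths in m; the calibration is good to about 2 mm. A picture is of the moment at which its call begins. There is no depth.
- env.hand_in(): hands the job in, once; it reports no verdict.
The state is a dict: "clock": time; "joint_pos": joint angles; "qvel": joint speeds; "tau": joint torques, N m; "tcp_pos": TCP position; "orientation": TCP orientation; "wrist_force": force on the tool from outside, world axes, zero at the start; "ft_torque": the same for the moment, N m; "finger_gap": finger opening in m.
Only numpy, scipy, OpenCV 4.12 (cv2) and the standard library are available. Lean on these libraries where they do the work, as an engineer would, in place of code of your own. Each camera call takes 0.05 s, during which the arm holds its last target.

## Task

Photograph the pasted-up page lying on the page camera. First take the glue stick off the sheet and stand it upright in the empty half of the pen pot, then swing the camera arm round to its stop so that the camera is over the page; press the shutter key down to its halfway stop and hold it there for a good second while it focuses, then press it fully down to take the picture, and let it come up again. Leave the mug, the stapler and the tape measure where they are, and finish with the glue stick in the pot and the camera over the page.

Things in the scene. Friction and masses are not known exactly. Their poses are not given: they have to be found in the camera images.
- glue_center (a point): Centre (half-way up) of a round glue stick (red and blue body, white foot), 25 mm in diameter, 96 mm tall, about 40 g, standing upright on the sheet of paper; its z axis runs up along the stick. Its foot is 48 mm below this point. It tips over if knocked.
- pot_well (a point): Middle of the inner floor of the empty half of the light wooden pen pot (loose, 350 g, 46 x 88 mm, 66 mm high, walls and floor 5 mm). This half is 36 x 36.5 mm inside, its rim 61 mm above this point. The pot's long side is this frame's y; the other half, 41 mm off along +y, holds a pencil and a pen up to 125 mm above the desk, so close and open the fingers along this frame's x.
- page_center (a point): Middle of the paper sheet (148 x 210 mm) fixed on the page camera's board, 13 mm above the desk. The page camera stands still: board 232 mm (x) by 290 mm (y), 12 mm thick, with a black control column 80 mm wide and 36 mm high along its left (+y) side, which carries the shutter key towards the front and the camera post at the rear. x points away from the robot, y left, z up.
- post_axis (a point): Point on the upright axis about which the camera arm swings, at the height of the middle of the camera head (255 mm above the desk); it sits on the post (25 mm thick, hub of 42 mm diameter up to 279 mm above the desk).
- camera_head (a point): Centre of the black camera head at the end of the arm, 190 mm from the post axis: a box 90 mm long (its x, along the arm, away from the post), 44 mm wide (y) and 40 mm high (z up); top 275 mm above the desk; a 34 mm wide lens hangs 15 mm below it. The arm, 24 mm wide and 18 mm high, joins it on the post's side. Push it from the side or straddle it from above.
- camera_arm (a joint): Swing of the camera arm about the post, rad: 0 parked out to the left, growing counter-clockwise seen from above (the head comes towards the robot, then to the right over the page) to 1.89 at its end stop, where the head is straight above the middle of the sheet. Light friction (about 1 N at the head); it stays where it is left.
- key_top (a point): Middle of the top of the round metal shutter key, 41 mm in diameter, 54 mm above the desk when up, on the black column; it goes straight down. The column's top is 18 mm below it. The post stands 125 mm behind it.
- first_stage (a joint): First stage of the shutter key, m: 0 up, 0.006 at the halfway stop; a light spring, 1 N rising to 3 N. It springs back.
- second_stage (a joint): Second stage of the shutter key, m: 0 until the key is pushed past its halfway stop (this takes about 10 N), 0.006 fully down (about 14 N; the key is then 12 mm lower than when up). It springs back.
- mug_tea: Bystander: a beige tea mug, green inside, about 90 mm wide, 94 mm high; origin at the middle of its underside. Leave it alone.
- stapler: Bystander: a dark blue stapler, 38 x 151 mm, 52 mm high; origin at the middle of its underside. Leave it alone.
- tape_measure: Bystander: a yellow tape measure, 34 x 79 mm, 60 mm high; origin at the middle of its underside. Leave it alone.
There are look-alikes about, which are no part of the job. What is shaped like the part that bears glue_center but orange, purple or yellow is not meant.

How it is judged:
On the way, in this order (a step that is already met when the one before it is completed fails the run):
1. the glue stick stands upright on the floor of the empty half of the pen pot, let go (horizontal distance between glue_center and pot_well below 0.014 m and z of glue_center in the frame of pot_well below 0.056 m and angle between glue_center's own z axis and vertical below 0.25 rad and contact force between the fingers and glue_stick below 0.1 N), for 0.2 s.
2. the camera is over the middle of the page, arm at its stop (horizontal distance between camera_head and page_center below 0.015 m), for 0.2 s.
3. the shutter key is held at its halfway stop (horizontal distance between camera_head and page_center below 0.015 m and value of joint first_stage above 0.0042 m and value of joint second_stage below 0.002 m), for 0.8 s.
4. the shutter key is pressed fully down with the camera over the page (horizontal distance between camera_head and page_center below 0.015 m and value of joint second_stage above 0.0045 m), for 0.05 s.
At the end, for the whole second after the job is handed in: The glue stick rests in the empty half of the upright pen pot (within 14 mm of its middle, foot within 8 mm of the floor, tilted under 0.25 rad); the camera head is within 15 mm of the middle of the page, seen from above; the shutter key is up again (both stages within 1.5 mm) (horizontal distance between glue_center and pot_well below 0.014 m and z of glue_center in the frame of pot_well below 0.056 m and angle between glue_center's own z axis and vertical below 0.25 rad and horizontal distance between camera_head and page_center below 0.015 m and linear speed of glue_stick below 0.02 m/s and height (world z) of pot_well below 0.012 m and angle between pot_well's own z axis and vertical below 0.1 rad and value of joint each of first_stage, second_stage below 0.0015 m); the robot touches nothing.
It fails at once if the mug, the stapler or the tape measure is shifted by more than 30 mm (distance of any of mug_tea, stapler, tape_measure from where it was at the start of the episode above 0.03 m).
It fails at once if the shutter key is pressed fully down before the camera is over the page (value of joint second_stage above 0.0045 m and horizontal distance between camera_head and page_center above 0.03 m).
It also fails if it takes over 72 s, if anything falls off the work surface, if the arm or the gripper's body presses on something with over 40 N, if the wrist force passes 120 N, or if a joint passes its speed limit or range.

## Working session

There is one attempt and no reset: what is moved stays moved. The work goes in short steps, Python scripts to look and compute and a tool call to move; the robot and the scene stay as the last step left them, time stands still between calls to the robot, and variables do not carry over. Pictures are saved under pics/ and viewed, and the job is handed in when it is done.

Besides the shell and the picture viewer there is one more tool, called after "Request:" by a JSON object that holds its "op" and its "data", one argument or row to a line. step_arm: Moves the arm, as the interface text tells. Its arguments: {"type":"object","properties":{"series":{"type":"array"},"newtons":{"type":"number"}},"required":["series"]}

```bash
mkdir -p pics; ls; cat > h.py <<'E'
import numpy as np, cv2
from workcell import env
def shot(name,fn):
    c=env.read_camera(name); cv2.imwrite('pics/'+fn+'.png',c['frame'][:,:,::-1]); np.save('pics/'+fn+'.npy',c,allow_pickle=True); return c
def load(fn): return np.load('pics/'+fn+'.npy',allow_pickle=True).item()
def K(c):
    f=c['frame'].shape[0]/2/np.tan(np.radians(c['vertical_fov'])/2); return f
def ray(c,u,v):
    f=K(c);T=np.array(c['camera_from_world']);R=T[:3,:3];o=-R.T@T[:3,3]
    d=R.T@np.array([(u-c['cx'])/f,(v-c['cy'])/f,1]);return o,d/np.linalg.norm(d)
def onz(c,u,v,z):
    o,d=ray(c,u,v);return o+d*(z-o[2])/d[2]
def proj(c,p):
    T=np.array(c['camera_from_world']);q=T[:3,:3]@np.array(p)+T[:3,3];f=K(c);return c['cx']+f*q[0]/q[2],c['cy']+f*q[1]/q[2]
def two(c1,p1,c2,p2):
    o1,d1=ray(c1,*p1);o2,d2=ray(c2,*p2)
    A=np.stack([d1,-d2],1);t=np.linalg.lstsq(A,o2-o1,rcond=None)[0]
    a=o1+t[0]*d1;b=o2+t[1]*d2;return (a+b)/2,np.linalg.norm(a-b)
E
python3 - <<'E'
from h import *
s=env.get_state();print(s)
for n in ['scene','top','wrist']:
    c=shot(n,n+'0');o,d=ray(c,280,210);print(n,c['vertical_fov'],c['cx'],c['cy'],o,d)
E
```

```text
pics
{'clock': 0.0, 'joint_pos': array([-1.31058722e+00,  3.13985956e-01,  4.49669381e-02,  1.30360699e+00,
       -1.53442081e-05,  1.43118702e+00]), 'qvel': array([-0.00044825, -0.00036655,  0.00056713, -0.00068261,  0.00085631,
       -0.00028906]), 'tau': array([ 4.10254434e-04, -4.80616307e+01,  2.98538822e+01,  1.91680470e-02,
       -2.56310642e-05,  8.41636894e-07]), 'tcp_pos': array([ 0.22366603, -0.52915035,  0.23041217]), 'orientation': array([-9.12715000e-04,  9.80084201e-01,  1.98580268e-01, -6.27894956e-05]), 'wrist_force': array([0.42218472, 0.01735259, 0.28039846]), 'ft_torque': array([-0.02741552,  0.00129646,  0.00208115]), 'finger_gap': 0.08523492446669496}
scene 53.604413547781064 275.1217884066725 206.40453165012565 [ 0.21265411 -1.14366072  0.66979132] [ 0.27125326  0.86477146 -0.42260145]
top 47.519094898850035 277.2756454212638 215.93807832519778 [ 0.27262366 -0.10805284  1.79206829] [ 0.16159552  0.0051562  -0.9868436 ]
wrist 62.25230219141722 274.3202635271388 213.4561701339822 [ 0.29440093 -0.49970937  0.3719017 ] [-0.26213364 -0.12673184 -0.95667392]
```

View pics/scene0.png

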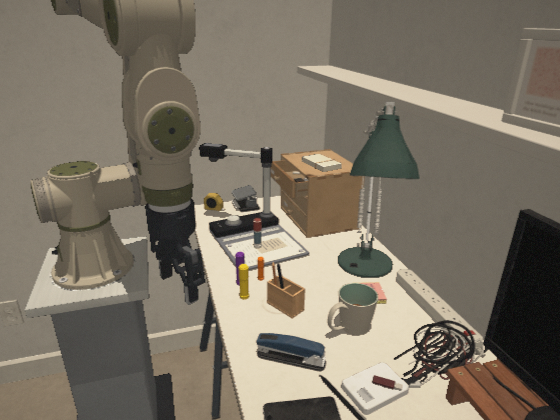

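View pics/top0.png

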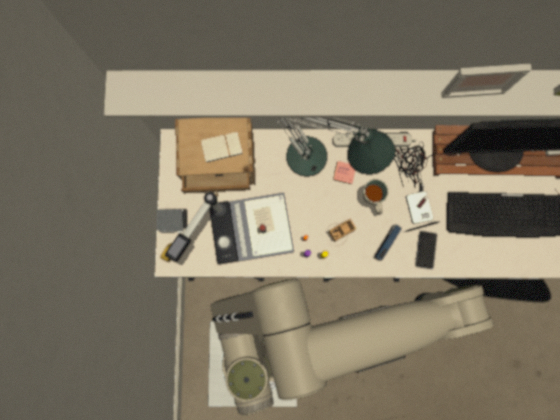

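View pics/wrist0.png

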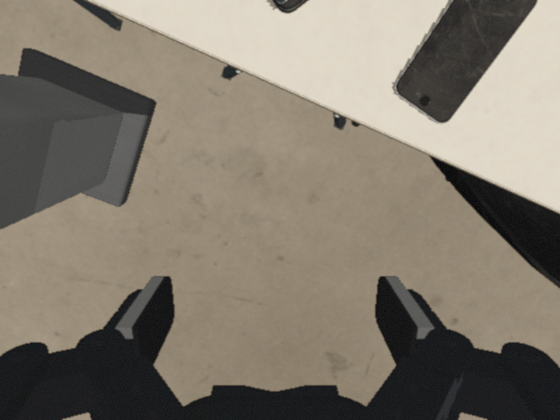

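The glue stick (top ~262,229; scene ~257,232) stands on the page. The pot is at top (341,230), the key at top (224,242) and the camera head at (179,247). I'll enlarge these areas.

```bash
python3 - <<'E'
from h import *
for n,(x0,y0,x1,y1) in {'top0':(155,180,365,280),'scene0':(190,130,340,330)}.items():
    a=load(n)['frame'][y0:y1,x0:x1,::-1]; s=min(800/a.shape[1],600/a.shape[0]); s=int(s)
    cv2.imwrite(f'pics/{n}_z.png',cv2.resize(a,None,fx=s,fy=s,interpolation=cv2.INTER_CUBIC));print(n,s)
E
```

```text
top0 3
scene0 3
```

View pics/top0_z.png

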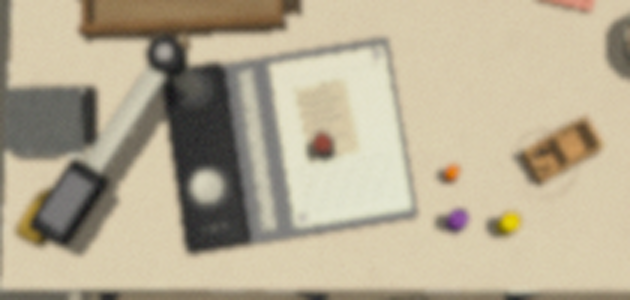

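View pics/scene0_z.png

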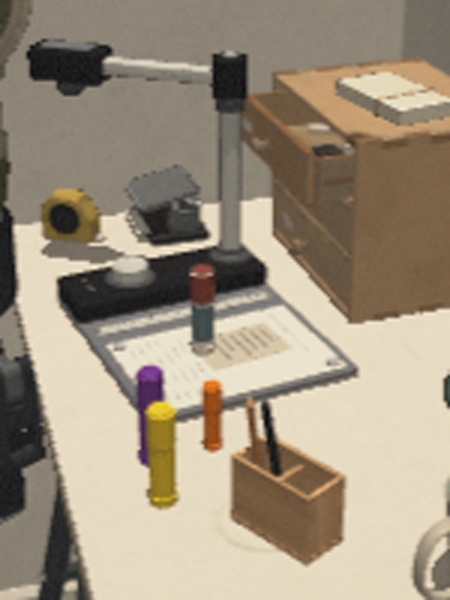

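```bash
python3 - <<'E'
from h import *
t=load('top0');s=load('scene0')
P=lambda n,x,y,z: print(n,onz(t,155+(x+.5)/3-.5,180+(y+.5)/3-.5,z).round(4))
P('glue top',322,143,.108)
P('hub',163,51,.279);P('head',70,202,.275);P('key',207,187,.054)
for c in [(224,66),(388,40),(415,213),(189,251)]:P('board',*c,.012)
for c in [(515,150),(590,118),(603,147),(530,184)]:P('potrim',*c,.066)
P('well',577,140,.066)
P('orange',451,173,.07);P('purple',458,220,.09);P('yellow',510,223,.096)
S=lambda n,x,y,z: print('S',n,onz(s,190+(x+.5)/3-.5,130+(y+.5)/3-.5,z).round(4))
S('gluetop',202,271,.109);S('gluefoot',203,348,.014);S('key',131,268,.054)
for c in [(232,456),(264,437),(345,482),(307,512)]:S('potrim',*c,.066)
S('hub',230,57,.279)
S('yellowtop',160,410,.096)
E
```

```text
glue top [ 0.4858 -0.0354  0.108 ]
hub [0.5636 0.1295 0.279 ]
head [0.4007 0.2251 0.275 ]
key [0.4382 0.1068 0.054 ]
board [0.5958 0.0936 0.012 ]
board [ 0.6296 -0.1138  0.012 ]
board [ 0.4104 -0.1477  0.012 ]
board [0.3625 0.1327 0.012 ]
potrim [ 0.4831 -0.2679  0.066 ]
potrim [ 0.5225 -0.3595  0.066 ]
potrim [ 0.487  -0.3745  0.066 ]
potrim [ 0.4417 -0.2855  0.066 ]
well [ 0.4955 -0.3432  0.066 ]
orange [ 0.4544 -0.1899  0.07  ]
purple [ 0.3962 -0.197   0.09  ]
yellow [ 0.3924 -0.2582  0.096 ]
S gluetop [ 0.4843 -0.0459  0.109 ]
S gluefoot [ 0.4867 -0.0365  0.014 ]
S key [0.4367 0.0903 0.054 ]
S potrim [ 0.444  -0.3054  0.066 ]
S potrim [ 0.4778 -0.2859  0.066 ]
S potrim [ 0.5223 -0.3655  0.066 ]
S potrim [ 0.4802 -0.3942  0.066 ]
S hub [0.5595 0.1198 0.279 ]
S yellowtop [ 0.392  -0.2661  0.096 ]
```

Request:
{"op": "step_arm", "data": {
  "series": [
    [[10, 13, 10], 0.8, 0],
    [[12, 16, 10], 0.8, 0],
    [[15, 20, 10], 0.8, 0],
    [[18, 24, 10], 0.8, 0],
    [[22, 30, 10], 0.8, 0]
  ]
}}

```text
clock: 0.78
tcp_pos: [0.3996, -0.2918, 0.3243]
orientation: [-0.0, 0.825, 0.565, -0.0]
wrist_force: [0.9, -0.4, -0.3]
finger_gap: 0.0853
```

Request:
{"op": "step_arm", "data": {
  "series": [
    [[5, 5, 0], 0.77, 0],
    [[5, 5, 0], 0.77, 0],
    [[5, 5, 0], 0.77, 0],
    [[5, 5, 0], 0.77, 0],
    [[5, 5, 0], 0.77, 0]
  ]
}}

```text
clock: 1.4
tcp_pos: [0.4496, -0.2416, 0.3241]
orientation: [-0.0, 0.552, 0.834, -0.0]
wrist_force: [0.4, -1.1, 0.2]
finger_gap: 0.0852
```

```bash
python3 - <<'E'
from h import *
c=shot('wrist','w1'); cv2.imwrite('pics/w1_z.png',cv2.resize(c['frame'][:,:,::-1],(784,588),interpolation=cv2.INTER_CUBIC))
c=shot('scene','s1');print(ray(load('w1'),280,210))
E
```

```text
(array([ 0.41965792, -0.1710308 ,  0.46548749]), array([ 0.12768895, -0.261244  , -0.95679   ]))
```

View pics/w1_z.png

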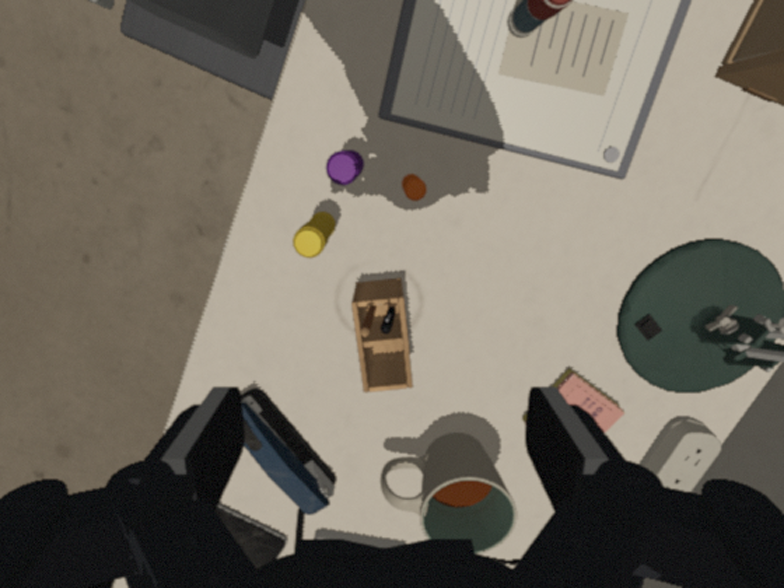

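Pot rim corners in this view (1.4x zoom) are about (355,304), (405,298), (412,386) and (364,391), with the empty half at (387,365). The glue stick's foot is at about (521,25) and it leans away at the top edge.

```bash
python3 - <<'E'
from h import *
c=load('w1');t=load('top0')
W=lambda x,y:((x+.5)/1.4-.5,(y+.5)/1.4-.5)
r=[onz(c,*W(*p),.066) for p in [(355,304),(405,298),(412,386),(364,391)]]
for a in r: print(a.round(4))
print('sides',[np.linalg.norm(r[i]-r[(i+1)%4]).round(4) for i in range(4)])
m=np.mean(r,0); y=(r[0]+r[1]-r[2]-r[3]);y/=np.linalg.norm(y);print('mid',m,'y',y,np.degrees(np.arctan2(y[1],y[0])),'well',m-.0205*y)
print('gluefoot',onz(c,*W(521,24),.014)); 
b=[onz(c,*W(*p),.012) for p in [(380,118),(624,178)]];print('board right corners',b,np.linalg.norm(b[0]-b[1]))
for n,z,p in [('yellow',.096,(309,243)),('purple',.09,(344,168)),('orange',.07,(414,188))]: print(n,onz(c,*W(*p),z))
E
```

```text
[ 0.4469 -0.3008  0.066 ]
[ 0.4844 -0.2789  0.066 ]
[ 0.5241 -0.3534  0.066 ]
[ 0.4858 -0.3752  0.066 ]
sides [np.float64(0.0434), np.float64(0.0843), np.float64(0.0441), np.float64(0.0839)]
mid [ 0.48530417 -0.32706199  0.066     ] y [-0.46654377  0.88449811  0.        ] 117.81017801093566 well [ 0.49486832 -0.34519421  0.066     ]
gluefoot [ 0.48574756 -0.03868949  0.014     ]
board right corners [array([ 0.40679966, -0.15113382,  0.012     ]), array([ 0.62994091, -0.11189979,  0.012     ])] 0.22656417907399864
yellow [ 0.39393684 -0.25912489  0.096     ]
purple [ 0.39787562 -0.19727162  0.09      ]
orange [ 0.45356493 -0.19124329  0.07      ]
```

Request:
{"op": "step_arm", "data": {
  "series": [
    [[1, 5, -2], 0.07, 0],
    [[3, 11, -4], 0.07, 0],
    [[3, 11, -6], 0.07, 0]
  ]
}}

```text
clock: 1.88
tcp_pos: [0.4801, -0.1287, 0.2639]
orientation: [-0.0, 0.523, 0.852, 0.0]
wrist_force: [0.4, -0.6, 0.1]
finger_gap: 0.0852
```

```bash
python3 - <<'E'
from h import *
c=shot('wrist','w2'); cv2.imwrite('pics/w2_z.png',cv2.resize(c['frame'][:,:,::-1],(784,588),interpolation=cv2.INTER_CUBIC))
print(ray(c,280,210), env.get_state()['tcp_pos'])
E
```

```text
(array([ 0.44519537, -0.06048575,  0.40530818]), array([ 0.14642591, -0.25136038, -0.95675358])) [ 0.47875904 -0.12911498  0.26092796]
```

View pics/w2_z.png

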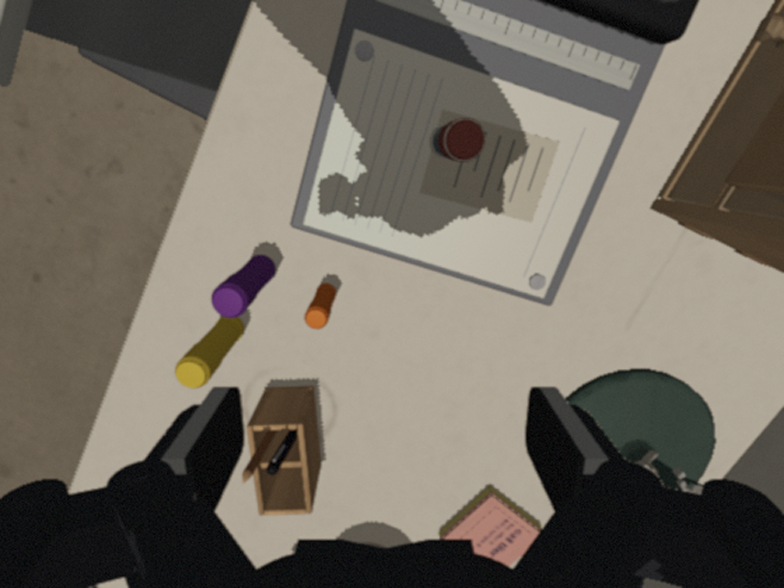

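The glue top is a dark red disc at (463,140) in the zoom. The sheet corners are about (355,30), (620,120), (547,297) and (303,222).

```bash
python3 - <<'E'
from h import *
c=load('w2')
W=lambda x,y:((x+.5)/1.4-.5,(y+.5)/1.4-.5)
print('glue top',onz(c,*W(463,140),.109))
for e in [(484,140),(442,140),(463,119),(463,161)]: print(onz(c,*W(*e),.109)[:2])
r=[onz(c,*W(*p),.013) for p in [(355,30),(620,120),(547,297),(303,222)]]
for a in r: print(a.round(4))
print('sides',[np.linalg.norm(r[i]-r[(i+1)%4]).round(4) for i in range(4)],np.mean(r,0))
r=[onz(c,*W(*p),.066) for p in [(247,424),(302,426),(311,513),(259,514)]]
for a in r: print(a.round(4))
m=np.mean(r,0); y=(r[0]+r[1]-r[2]-r[3]);y/=np.linalg.norm(y);print('mid',m,'y',y,np.degrees(np.arctan2(y[1],y[0])),'well',m-.0205*y)
E
```

```text
glue top [ 0.48436933 -0.03687202  0.109     ]
[ 0.4951987  -0.03136211]
[ 0.47354014 -0.04238185]
[ 0.4787019  -0.02695384]
[ 0.49017793 -0.04703723]
[0.3904 0.0009 0.013 ]
[0.5959 0.0372 0.013 ]
[ 0.6228 -0.1065  0.013 ]
[ 0.4135 -0.1421  0.013 ]
sides [np.float64(0.2086), np.float64(0.1462), np.float64(0.2123), np.float64(0.1449)] [ 0.50562876 -0.05262725  0.013     ]
[ 0.4436 -0.2978  0.066 ]
[ 0.4833 -0.2796  0.066 ]
[ 0.5245 -0.3532  0.066 ]
[ 0.4856 -0.3741  0.066 ]
mid [ 0.48427398 -0.32615976  0.066     ] y [-4.85310783e-01  8.74341720e-01  3.23901582e-16] 119.03283606503976 well [ 0.49422285 -0.34408376  0.066     ]
```

Request:
{"op": "step_arm", "data": {
  "series": [
    [[0.3, 5, -5], 0.02, 0],
    [[0.6, 9.2, -10], 0.02, 0],
    [[0.6, 9.2, -10], 0.02, 0],
    [[0.6, 9.2, -14], 0.02, 0],
    [[0.6, 9.2, -18.1], 0.02, 0]
  ]
}}

```text
clock: 2.55
tcp_pos: [0.4867, -0.0384, 0.0806]
orientation: [-0.0, 0.516, 0.857, 0.0]
wrist_force: [-0.2, -0.1, -0.3]
finger_gap: 0.0857
```

Request:
{"op": "step_arm", "data": {
  "series": [
    [[0, 0, 0], 0, 0],
    [[0, 0, 0], 0, 0]
  ]
}}

```text
clock: 2.8
tcp_pos: [0.4883, -0.0395, 0.0826]
orientation: [0.001, 0.516, 0.856, 0.0]
wrist_force: [0.6, -0.9, -0.1]
finger_gap: 0.0854
```

```bash
python3 - <<'E'
from h import *
c=shot('wrist','w3'); cv2.imwrite('pics/w3_z.png',cv2.resize(c['frame'][:,:,::-1],(784,588)))
s=shot('scene','s3');cv2.imwrite('pics/s3_z.png',cv2.resize(s['frame'][130:330,140:390,::-1],None,fx=3,fy=3))
print(env.get_state()['tcp_pos'])
E
```

```text
[ 0.4885633  -0.03928165  0.08288659]
```

View pics/w3_z.png

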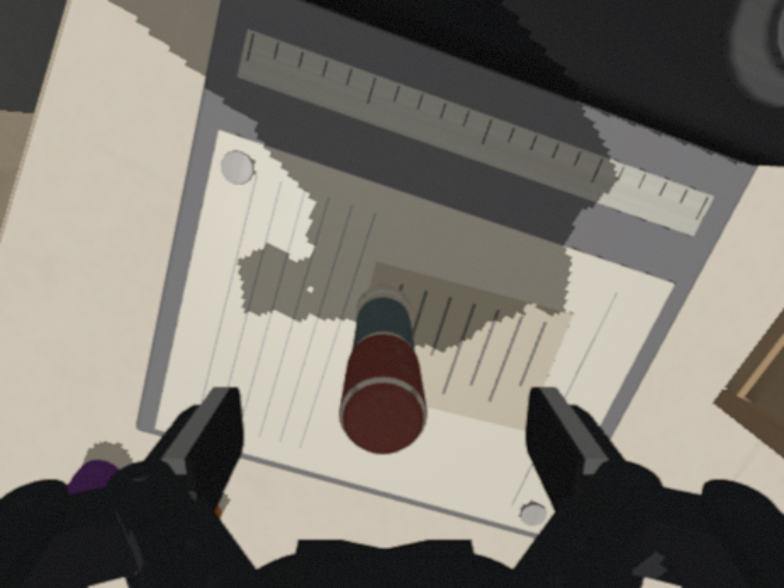

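View pics/s3_z.png

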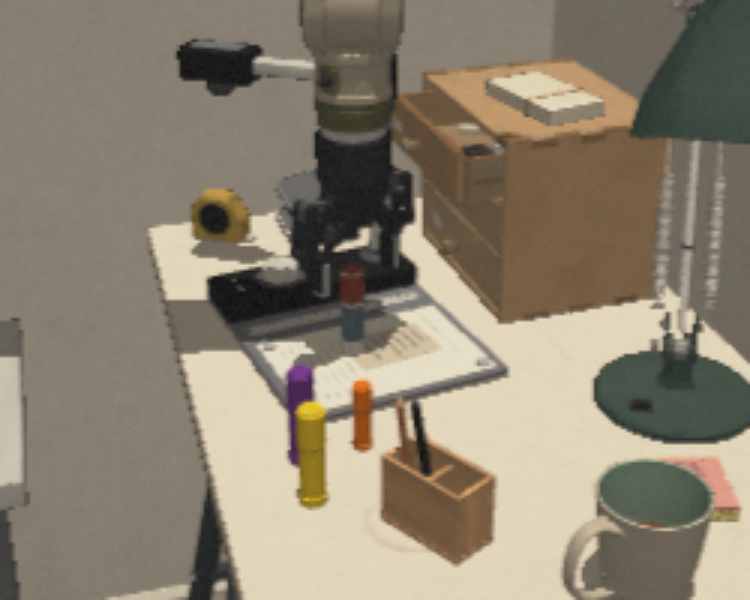

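The stick's top (383,415) is midway between the pads (~242 and ~528). I'll check its position again, then close.

```bash
python3 - <<'E'
from h import *
c=load('w3')
W=lambda x,y:((x+.5)/1.4-.5,(y+.5)/1.4-.5)
print('glue top',onz(c,*W(383,415),.109),'foot',onz(c,*W(383,305),.02))
E
```

```text
glue top [ 0.48404913 -0.03264037  0.109     ] foot [ 0.48321976 -0.03122835  0.02      ]
```

Request:
{"op": "step_arm", "data": {
  "series": [
    [[-0.4, 0.2, -0.3], 0, 0],
    [[-0.4, 0.2, -0.3], 0, 120],
    [[-0.4, 0.2, -0.3], 0, 200],
    [[-0.4, 0.2, -0.3], 0, 255],
    [[-0.4, 0.2, -0.3], 0, 255]
  ],
  "newtons": 30
}}

```text
clock: 3.52
tcp_pos: [0.4846, -0.0373, 0.08]
orientation: [0.002, 0.516, 0.857, 0.001]
wrist_force: [0.0, 0.4, 1.7]
finger_gap: 0.0241
```

Request:
{"op": "step_arm", "data": {
  "series": [
    [[0, 0, 0], 0, 255],
    [[0, 0, 0], 0, 255],
    [[0, 0, 0], 0, 255]
  ]
}}

```text
clock: 3.9
tcp_pos: [0.4846, -0.0373, 0.08]
orientation: [0.002, 0.516, 0.857, 0.001]
wrist_force: [0.2, -0.5, 0.7]
finger_gap: 0.0243
```

Request:
{"op": "step_arm", "data": {
  "series": [
    [[0, 0, 5], 0, 255],
    [[0, 0, 10], 0, 255],
    [[0.2, -5, 14], 0, 255],
    [[0.4, -10, 14], 0, 255],
    [[0.6, -15, 14], 0, 255]
  ]
}}

```text
clock: 4.53
tcp_pos: [0.491, -0.1888, 0.2208]
orientation: [0.003, 0.516, 0.857, 0.001]
wrist_force: [2.6, 0.4, 0.5]
finger_gap: 0.0238
```

Request:
{"op": "step_arm", "data": {
  "series": [
    [[0.1, -5, 0], 0, 255],
    [[0.3, -10, 0], 0, 255],
    [[0.4, -14, 0], 0, 255],
    [[0.4, -15.7, 0], 0, 255],
    [[0.4, -15.7, 0], 0, 255]
  ]
}}

```text
clock: 5.15
tcp_pos: [0.4947, -0.3462, 0.2202]
orientation: [0.002, 0.516, 0.856, 0.001]
wrist_force: [0.1, 1.4, -0.5]
finger_gap: 0.0241
```

```bash
python3 - <<'E'
from h import *
c=shot('wrist','w4'); cv2.imwrite('pics/w4_z.png',cv2.resize(c['frame'][:,:,::-1],(784,588)))
s=shot('scene','s4');cv2.imwrite('pics/s4_z.png',cv2.resize(s['frame'][130:330,190:390,::-1],None,fx=3,fy=3))
print(env.get_state()['tcp_pos'],env.get_state()['finger_gap'])
E
```

```text
[ 0.49491788 -0.34455056  0.22063879] 0.023628432209612738
```

View pics/w4_z.png

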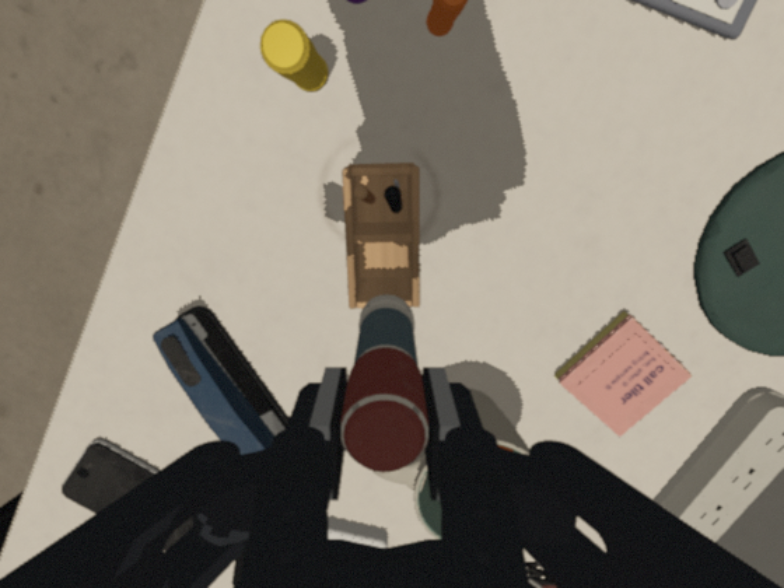

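View pics/s4_z.png

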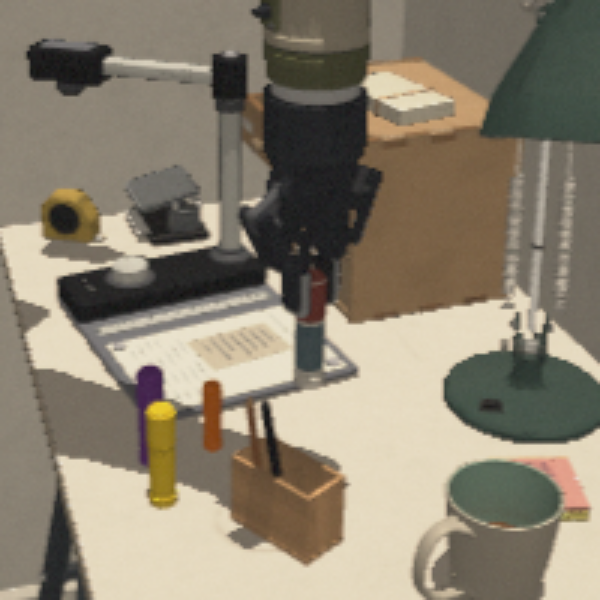

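```bash
python3 - <<'E'
from h import *
c=load('w4')
W=lambda x,y:((x+.5)/1.4-.5,(y+.5)/1.4-.5)
r=[onz(c,*W(*p),.066) for p in [(342,168),(420,164),(420,305),(349,307)]]
print('sides',[np.linalg.norm(r[i]-r[(i+1)%4]).round(4) for i in range(4)])
m=np.mean(r,0); y=(r[0]+r[1]-r[2]-r[3]);y/=np.linalg.norm(y);print('mid',m,'y',y,np.degrees(np.arctan2(y[1],y[0])),'well',m-.0205*y, 'from end',(r[2]+r[3])/2+.0235*y)
print('gluetop',onz(c,*W(385,433),.2495),'foot far edge',onz(c,*W(386,297),.1535))
for u in (355,417):print(onz(c,*W(u,320),.1535))
d=y[:2]
f=onz(c,*W(386,297),.1535)[:2]-.0125*d;print('foot centre',f)
E
```

```text
sides [np.float64(0.0457), np.float64(0.0869), np.float64(0.0454), np.float64(0.086)]
mid [ 0.48407866 -0.32713817  0.066     ] y [-0.48814971  0.87275991  0.        ] 119.21903987036744 well [ 0.49408573 -0.34502975  0.066     ] from end [ 0.49370615 -0.3443511   0.066     ]
gluetop [ 0.49258604 -0.34231761  0.2495    ] foot far edge [ 0.48985711 -0.33516898  0.1535    ]
[ 0.48252514 -0.35139849  0.1535    ]
[ 0.50743943 -0.33828006  0.1535    ]
foot centre [ 0.49595899 -0.34607848]
```

Request:
{"op": "step_arm", "data": {
  "series": [
    [[-0.1, 0, -4], 0.03, 255],
    [[-0.1, 0, -8], 0.03, 255],
    [[-0.1, 0, -8.2], 0.03, 255]
  ]
}}

```text
clock: 5.62
tcp_pos: [0.4923, -0.341, 0.136]
orientation: [-0.001, 0.502, 0.865, 0.002]
wrist_force: [0.2, 0.6, 0.6]
finger_gap: 0.024
```

```bash
python3 - <<'E'
from h import *
c=shot('wrist','w5'); cv2.imwrite('pics/w5_z.png',cv2.resize(c['frame'][:,:,::-1],(784,588)))
s=shot('scene','s5');cv2.imwrite('pics/s5_z.png',cv2.resize(s['frame'][180:330,230:380,::-1],None,fx=4,fy=4))
print(env.get_state()['tcp_pos'],env.get_state()['finger_gap'])
E
```

```text
[ 0.49420952 -0.34344237  0.13950768] 0.023938534010602648
```

View pics/w5_z.png

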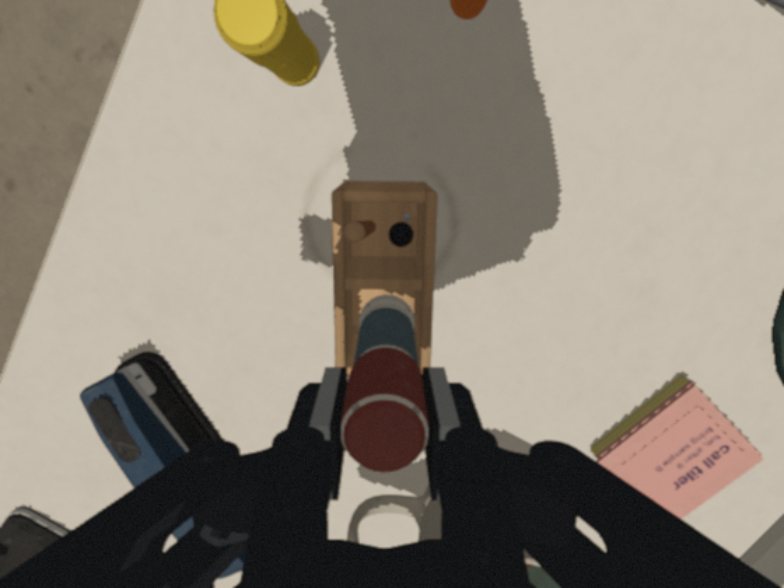

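View pics/s5_z.png

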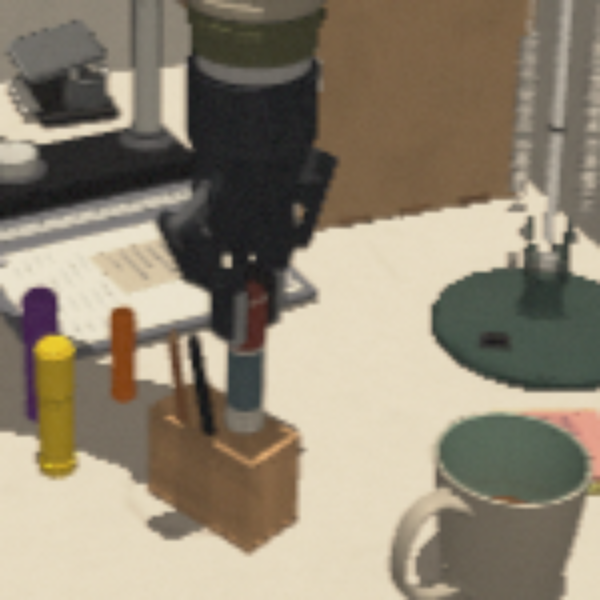

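```bash
python3 - <<'E'
from h import *
c=load('w5')
W=lambda x,y:((x+.5)/1.4-.5,(y+.5)/1.4-.5)
r=[onz(c,*W(*p),.066) for p in [(333,192),(438,192),(386,279),(386,289)]]
print(np.linalg.norm(r[0]-r[1]))
y=np.array([-.488,.873]);m=(r[2]+r[3])[:2]/2
far=(r[0]+r[1])[:2]/2
print('divider',m,'dist far',np.linalg.norm(far-m),'well',m-.0205*y,far-.0645*y)
f=onz(c,*W(386,297),.0725)[:2]-.0125*y;print('foot',f, 'top',onz(c,*W(385,433),.1685))
a=[onz(c,*W(u,330),.066)[:2] for u in (334,436)];print(np.mean(a,0),np.linalg.norm(a[0]-a[1]))
a=[onz(c,*W(u,320),.0725)[:2] for u in (355,417)];print(np.mean(a,0),np.linalg.norm(a[0]-a[1]))
E
```

```text
0.044747762112911364
divider [ 0.48418709 -0.3254664 ] dist far 0.04067087632096487 well [ 0.49419109 -0.3433629 ] [ 0.49523537 -0.34660634]
foot [ 0.49231551 -0.33998217] top [ 0.48911099 -0.33565624  0.1685    ]
[ 0.49481445 -0.34490341] 0.047370349860054055
[ 0.49157206 -0.33839789] 0.027729476776852
```

Request:
{"op": "step_arm", "data": {
  "series": [
    [[0.2, -0.35, 0], 0, 255],
    [[0.2, -0.35, -2], 0, 255],
    [[0.2, -0.35, -4], 0, 255],
    [[0.2, -0.35, -6], 0, 255],
    [[0.2, -0.35, -6.6], 0, 255]
  ]
}}

```text
clock: 6.35
tcp_pos: [0.4966, -0.3472, 0.0739]
orientation: [0.002, 0.502, 0.865, 0.001]
wrist_force: [-0.2, 0.6, -1.3]
finger_gap: 0.0242
```

Request:
{"op": "step_arm", "data": {
  "series": [
    [[0, 0, 0], 0, 255],
    [[0, 0, 0], 0, 255]
  ]
}}

```text
clock: 6.6
tcp_pos: [0.4974, -0.348, 0.0753]
orientation: [0.003, 0.502, 0.865, 0.001]
wrist_force: [-0.5, -0.2, -0.3]
finger_gap: 0.0243
```

```bash
python3 - <<'E'
from h import *
c=shot('wrist','w6'); cv2.imwrite('pics/w6_z.png',cv2.resize(c['frame'][:,:,::-1],(784,588)))
s=shot('scene','s6');cv2.imwrite('pics/s6_z.png',cv2.resize(s['frame'][180:330,230:380,::-1],None,fx=4,fy=4))
st=env.get_state();print(st['tcp_pos'],st['finger_gap'],st['wrist_force'])
E
```

```text
[ 0.49713231 -0.34773476  0.07497303] 0.02427175980242419 [ 0.47261359  0.32270134 -0.85919317]
```

View pics/w6_z.png

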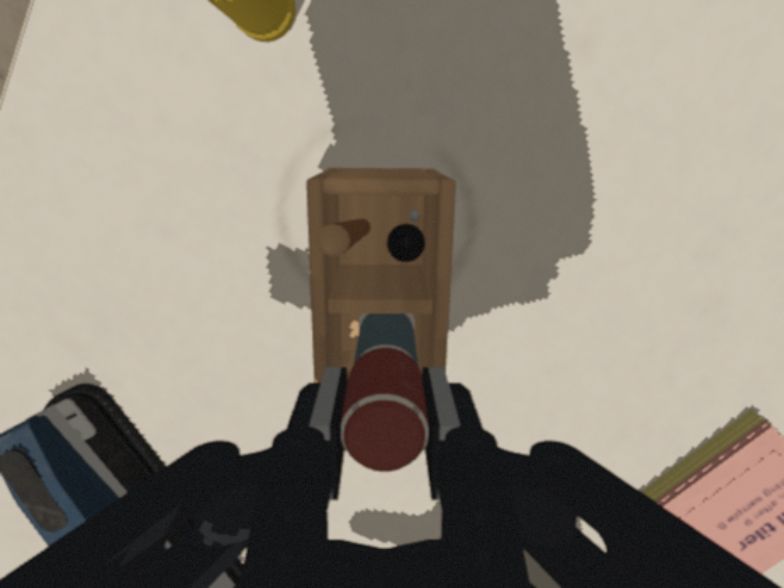

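View pics/s6_z.png

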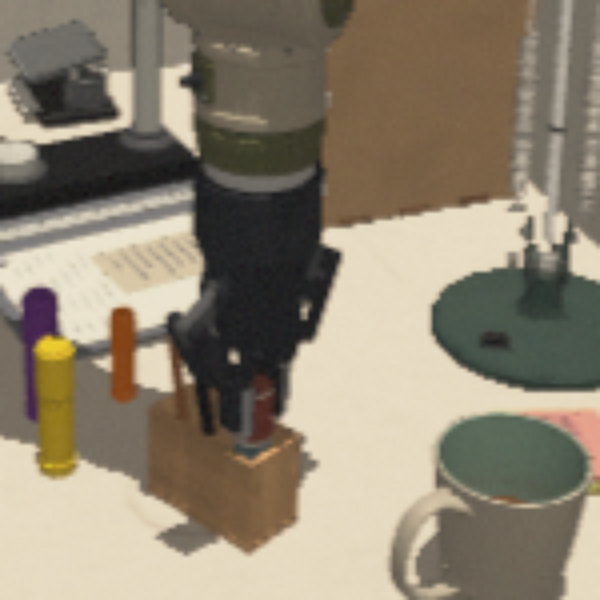

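Request:
{"op": "step_arm", "data": {
  "series": [
    [[0, 0, -0.25], 0, 255],
    [[0, 0, -0.25], 0, 160],
    [[0, 0, -0.25], 0, 110],
    [[0, 0, -0.25], 0, 80],
    [[0, 0, -0.25], 0, 80]
  ]
}}

```text
clock: 7.32
tcp_pos: [0.4972, -0.3478, 0.0725]
orientation: [0.003, 0.502, 0.865, 0.001]
wrist_force: [-0.3, 0.3, -0.1]
finger_gap: 0.0588
```

Request:
{"op": "step_arm", "data": {
  "series": [
    [[0, 0, 0], 0, 60],
    [[0, 0, 0.5], 0, 60],
    [[0, 0, 3], 0, 60],
    [[0, 0, 8], 0, 60],
    [[0, 0, 14], 0, 60]
  ]
}}

```text
clock: 7.95
tcp_pos: [0.4965, -0.3472, 0.2132]
orientation: [0.002, 0.502, 0.865, 0.001]
wrist_force: [0.9, -0.5, 0.3]
finger_gap: 0.0653
```

```bash
python3 - <<'E'
from h import *
c=shot('wrist','w7'); cv2.imwrite('pics/w7_z.png',cv2.resize(c['frame'][:,:,::-1],(784,588)))
s=shot('scene','s7');cv2.imwrite('pics/s7_z.png',cv2.resize(s['frame'][180:330,230:380,::-1],None,fx=4,fy=4))
st=env.get_state();print(st['tcp_pos'],st['finger_gap'],st['wrist_force'])
E
```

```text
[ 0.49994893 -0.35024736  0.22067273] 0.06500593837598051 [ 0.81476748 -1.21684071 -0.1396559 ]
```

View pics/w7_z.png

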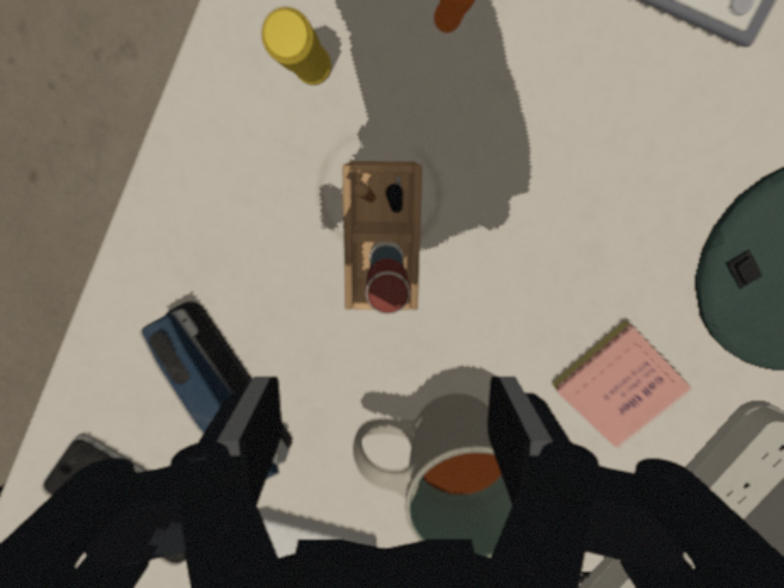

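View pics/s7_z.png

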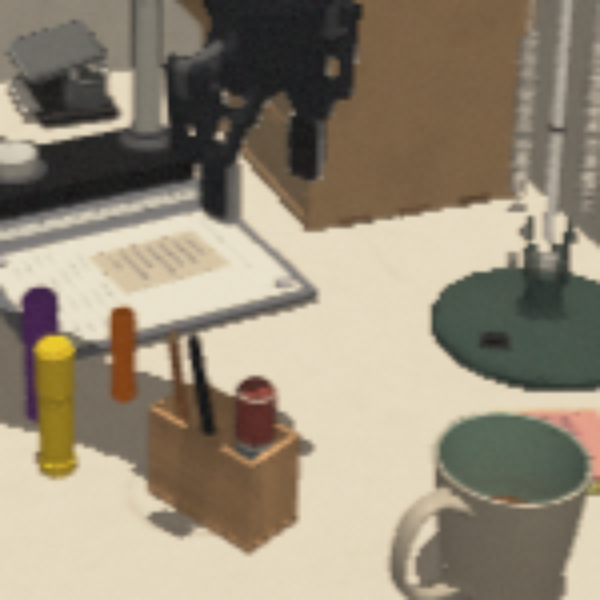

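Request:
{"op": "step_arm", "data": {
  "series": [
    [[-1, 3, 5], 0.1, 60],
    [[-2, 8, 10], 0.2, 0],
    [[-4, 13, 13], 0.3, 0],
    [[-5, 19, 15], 0.4, 0],
    [[-6, 25, 17], 0.5, 0]
  ]
}}

```text
clock: 8.68
tcp_pos: [0.4413, -0.1104, 0.3878]
orientation: [0.01, 0.271, 0.962, 0.002]
wrist_force: [0.6, -0.1, 0.1]
finger_gap: 0.0855
```

Request:
{"op": "step_arm", "data": {
  "series": [
    [[-1, 6, 0], 0.02, 0],
    [[-2, 12, 0], 0.02, 0],
    [[-2, 18, 0], 0.02, 0],
    [[-2, 20, 0], 0.02, 0],
    [[-2, 20, 0], 0.02, 0]
  ]
}}

```text
clock: 9.3
tcp_pos: [0.421, 0.091, 0.388]
orientation: [0.01, 0.26, 0.966, 0.002]
wrist_force: [0.6, 0.3, 0.5]
finger_gap: 0.0849
```

```bash
python3 - <<'E'
from h import *
w=load('w7');print('glue in pot',onz(w,387.5/1.4,293/1.4,.101))
c=shot('wrist','w8'); cv2.imwrite('pics/w8_z.png',cv2.resize(c['frame'][:,:,::-1],(784,588)))
st=env.get_state();print(st['tcp_pos'],st['finger_gap'],st['wrist_force'],st['orientation'])
E
```

```text
glue in pot [ 0.49841019 -0.34616277  0.101     ]
[0.42112639 0.09001722 0.38790506] 0.08538495512801991 [ 0.83994018 -0.93258307  0.26453074] [0.01026148 0.26052449 0.96541094 0.00184827]
```

View pics/w8_z.png

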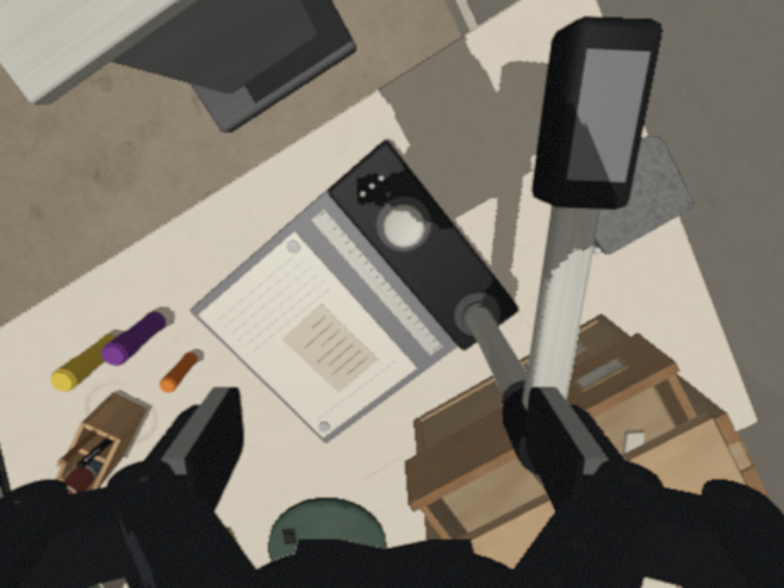

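The head's grey screen is centred near (609,117) in the zoom. The key disc is at (404,228) and the post's foot at (478,312).

```bash
python3 - <<'E'
from h import *
c=load('w8');s=load('s7');t=load('top0')
W=lambda x,y:((x+.5)/1.4-.5,(y+.5)/1.4-.5)
r=[onz(c,*W(*p),.275) for p in [(588,50),(650,55),(630,182),(568,180)]]
m=np.mean(r,0);print('panel',m,[np.linalg.norm(r[i]-r[(i+1)%4]).round(4) for i in range(4)])
d=(r[0]+r[1]-r[2]-r[3]);print('arm dir deg',np.degrees(np.arctan2(d[1],d[0])))
print('edges',[onz(c,*W(*p),.275).round(4) for p in [(660,24),(628,206)]])
print('key',onz(c,*W(404,228),.054),'post foot',onz(c,*W(478,312),.04))
print('key edges',[onz(c,*W(*p),.054).round(4) for p in [(380,228),(428,228),(404,204),(404,251)]])
E
```

```text
panel [0.40110415 0.23042278 0.275     ] [np.float64(0.0297), np.float64(0.0584), np.float64(0.0318), np.float64(0.0595)]
arm dir deg 148.7966481482834
edges [array([0.3742, 0.2665, 0.275 ]), array([0.4457, 0.2234, 0.275 ])]
key [0.43749991 0.1070967  0.054     ] post foot [0.55850236 0.1305778  0.04      ]
key edges [array([0.4257, 0.0868, 0.054 ]), array([0.4493, 0.1274, 0.054 ]), array([0.4172, 0.1185, 0.054 ]), array([0.4575, 0.0958, 0.054 ])]
```

Request:
{"op": "step_arm", "data": {
  "series": [
    [[-1, 6, 0], 0, 0],
    [[-2.1, 12, 0], 0, 0],
    [[-2.1, 13.8, 0], 0, 0],
    [[-2.1, 13.8, 0], 0, 0],
    [[-2.1, 13.8, -5], 0, 0]
  ]
}}

```text
clock: 9.98
tcp_pos: [0.4028, 0.2274, 0.3403]
orientation: [0.014, 0.261, 0.965, 0.004]
wrist_force: [1.1, 0.9, -0.5]
finger_gap: 0.0856
```

```bash
python3 - <<'E'
from h import *
c=shot('wrist','w9'); cv2.imwrite('pics/w9_z.png',cv2.resize(c['frame'][:,:,::-1],(784,588)))
st=env.get_state();print(st['tcp_pos'],st['finger_gap'],st['wrist_force'],st['orientation'],st['joint_pos'])
E
```

```text
[0.39658952 0.22504942 0.32916496] 0.08547277487338721 [-4.48515817 -1.50501463 -9.06697221] [ 0.00520991  0.26146058  0.96519797 -0.00202347] [ 0.34600569  0.06535319 -0.02299804  1.47622772 -0.00928962  0.87505551]
```

View pics/w9_z.png

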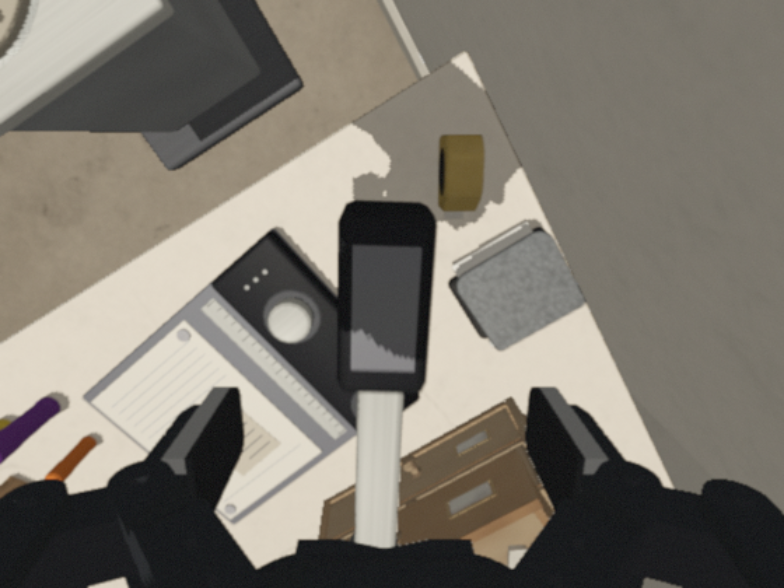

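Request:
{"op": "step_arm", "data": {
  "series": [
    [[0, 0, 0], 0, 0],
    [[0, 0, 0], 0, 0]
  ]
}}

```text
clock: 10.28
tcp_pos: [0.3976, 0.2243, 0.3307]
orientation: [0.006, 0.262, 0.965, -0.002]
wrist_force: [0.5, 1.3, 1.6]
finger_gap: 0.0856
```

```bash
python3 - <<'E'
from h import *
c=load('w9')
W=lambda x,y:((x+.5)/1.4-.5,(y+.5)/1.4-.5)
r=[onz(c,*W(*p),.275) for p in [(352,246),(420,246),(414,372),(350,370)]]
m=np.mean(r,0);print('panel',m,[np.linalg.norm(r[i]-r[(i+1)%4]).round(4) for i in range(4)])
st=env.get_state();print(st['tcp_pos'],st['wrist_force'],st['orientation'],st['qvel'])
E
```

```text
panel [0.39925076 0.23025284 0.275     ] [np.float64(0.0292), np.float64(0.0602), np.float64(0.03), np.float64(0.0591)]
[0.39764772 0.22431732 0.33069861] [0.54569082 1.30338411 1.5653195 ] [ 0.00600145  0.26235727  0.96495089 -0.0015585 ] [ 0.01029673 -0.00663077  0.03385086 -0.00410762  0.00208003  0.00307523]
```

Request:
{"op": "step_arm", "data": {
  "series": [
    [[0.1, 0.4, -3], 0, 0],
    [[0.1, 0.4, -6], 0, 0],
    [[0.1, 0.4, -9.2], 0, 0],
    [[0.1, 0.4, -9.2], 0, 70],
    [[0.1, 0.4, -9.2], 0, 70]
  ]
}}

```text
clock: 10.9
tcp_pos: [0.4003, 0.2287, 0.2412]
orientation: [0.008, 0.263, 0.965, -0.001]
wrist_force: [-0.2, 0.1, 0.6]
finger_gap: 0.0619
```

```bash
python3 - <<'E'
from h import *
st=env.get_state();print(st['tcp_pos'],st['wrist_force'],st['finger_gap'])
s=shot('scene','s9');cv2.imwrite('pics/s9_z.png',cv2.resize(s['frame'][80:330,100:360,::-1],None,fx=2.4,fy=2.4))
P=np.array([.56,.13])
for a in [148.5,165,181,197,213,229,245,252,257]:
    print(a,(P+.19*np.array([np.cos(np.radians(a)),np.sin(np.radians(a))])).round(4))
E
```

```text
[0.40026339 0.22866659 0.24115165] [-0.17536809  0.10299121  0.58332364] 0.061935433833410054
148.5 [0.398  0.2293]
165 [0.3765 0.1792]
181 [0.37   0.1267]
197 [0.3783 0.0744]
213 [0.4007 0.0265]
229 [ 0.4353 -0.0134]
245 [ 0.4797 -0.0422]
252 [ 0.5013 -0.0507]
257 [ 0.5173 -0.0551]
```

View pics/s9_z.png

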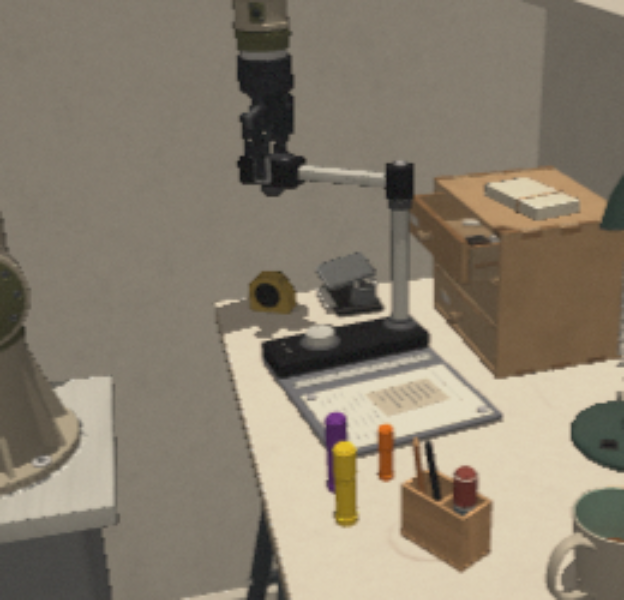

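Request:
{"op": "step_arm", "data": {
  "series": [
    [[-1.2, -1.8, 0], 0.113, 70],
    [[-2.0, -3.8, 0], 0.227, 70],
    [[-2.6, -5.9, 0], 0.34, 70],
    [[-2.9, -8.0, 0], 0.454, 70],
    [[-3.0, -10.2, 0], 0.567, 70]
  ]
}}

```text
clock: 11.58
tcp_pos: [0.3713, 0.1265, 0.2433]
orientation: [0.009, -0.02, 1.0, 0.002]
wrist_force: [0.6, 0.4, 0.6]
finger_gap: 0.0624
```

```bash
python3 - <<'E'
from h import *
st=env.get_state();print(st['tcp_pos'],st['wrist_force'],st['finger_gap'],st['joint_pos'],st['orientation'])
c=shot('wrist','w10'); cv2.imwrite('pics/w10_z.png',cv2.resize(c['frame'][:,:,::-1],(784,588)))
P=np.array([.56,.13])
p=st['tcp_pos'][:2]-P;print(np.degrees(np.arctan2(p[1],p[0])),np.hypot(*p))
for a in range(181,222,8):
    print(a,((P+.19*np.array([np.cos(np.radians(a)),np.sin(np.radians(a))])-st['tcp_pos'][:2])*100).round(2))
E
```

```text
[0.37125955 0.12651841 0.24326989] [0.63777332 0.38332723 0.55906486] 0.06240181036572937 [ 0.12096986 -0.06244601 -0.35975019  1.25454302  0.00263844  0.08104303] [ 0.00929311 -0.01997367  0.99975474  0.00226779]
-178.94321586812887 0.1887725565251697
181 [-0.12  0.02]
189 [ 0.11 -2.62]
197 [ 0.7  -5.21]
205 [ 1.65 -7.68]
213 [  2.94 -10.  ]
221 [  4.53 -12.12]
```

View pics/w10_z.png

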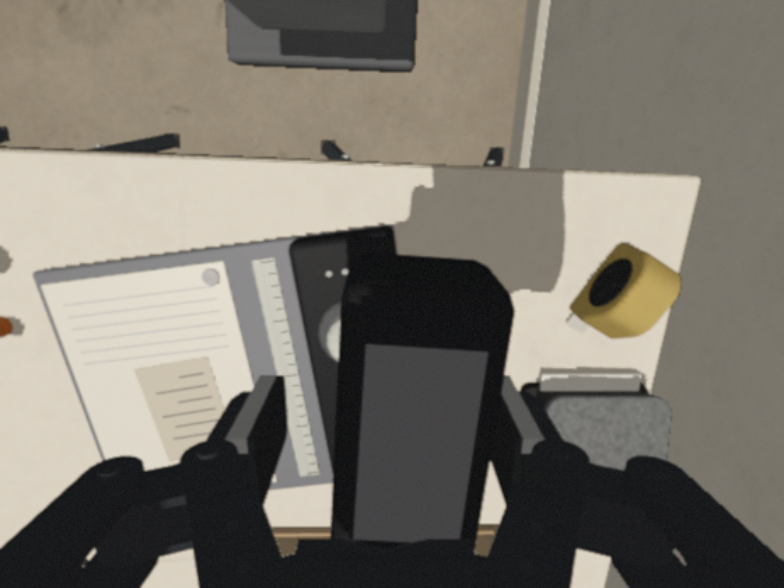

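Request:
{"op": "step_arm", "data": {
  "series": [
    [[0.1, -2.6, 0], 0.14, 70],
    [[0.7, -5.2, 0], 0.28, 70],
    [[1.65, -7.7, 0], 0.41, 70],
    [[2.9, -10.0, 0], 0.55, 70],
    [[4.5, -12.1, 0], 0.68, 70]
  ]
}}

```text
clock: 12.25
tcp_pos: [0.4172, 0.0031, 0.2449]
orientation: [0.009, -0.354, 0.935, 0.004]
wrist_force: [0.3, 2.1, -0.5]
finger_gap: 0.0617
```

```bash
python3 - <<'E'
from h import *
st=env.get_state();print(st['tcp_pos'],st['wrist_force'],st['finger_gap'],st['joint_pos'],st['orientation'])
P=np.array([.56,.13])
p=st['tcp_pos'][:2]-P;print(np.degrees(np.arctan2(p[1],p[0])),np.hypot(*p))
for a in [221,229,237,245,250,253,256,259,262]:
    print(a,((P+.19*np.array([np.cos(np.radians(a)),np.sin(np.radians(a))])-st['tcp_pos'][:2])*100).round(2))
E
```

```text
[0.41718292 0.00313657 0.2449145 ] [ 0.32449671  2.06944059 -0.45366026] 0.061665142866273316 [-0.1975182  -0.00894658 -0.30462295  1.26339885  0.0164633  -0.92204337] [ 0.00933675 -0.35441789  0.93503254  0.00386323]
-138.38553627964984 0.19102630206091475
221 [-0.06  0.22]
229 [ 1.82 -1.65]
237 [ 3.93 -3.25]
245 [ 6.25 -4.53]
250 [ 7.78 -5.17]
253 [ 8.73 -5.48]
256 [ 9.69 -5.75]
259 [10.66 -5.96]
262 [11.64 -6.13]
```

Request:
{"op": "step_arm", "data": {
  "series": [
    [[1.8, -1.7, 0], 0.13, 70],
    [[3.9, -3.3, 0], 0.27, 70],
    [[6.2, -4.6, 0], 0.41, 70],
    [[7.8, -5.2, 0], 0.5, 70],
    [[8.7, -5.5, 0], 0.55, 70]
  ]
}}

```text
clock: 12.88
tcp_pos: [0.5058, -0.0523, 0.2462]
orientation: [0.008, -0.595, 0.804, 0.006]
wrist_force: [-1.4, 0.8, -0.0]
finger_gap: 0.0621
```

```bash
python3 - <<'E'
from h import *
st=env.get_state();print(st['tcp_pos'],st['wrist_force'],st['finger_gap'],st['joint_pos'],st['orientation'])
P=np.array([.56,.13])
p=st['tcp_pos'][:2]-P;print(np.degrees(np.arctan2(p[1],p[0])),np.hypot(*p))
for a in [253,256,259,262,265]:
    print(a,((P+.19*np.array([np.cos(np.radians(a)),np.sin(np.radians(a))])-st['tcp_pos'][:2])*100).round(2))
E
```

```text
[ 0.50575472 -0.05231223  0.24618083] [-1.41476201  0.828006   -0.0318705 ] 0.06205132194087686 [-0.27309415  0.17656952 -0.09630761  1.29630254  0.02010339 -1.54773285] [ 0.00843408 -0.59501944  0.80364805  0.00552745]
-106.5698751743539 0.19021119739192024
253 [-0.13  0.06]
256 [ 0.83 -0.2 ]
259 [ 1.8  -0.42]
262 [ 2.78 -0.58]
265 [ 3.77 -0.7 ]
```

Request:
{"op": "step_arm", "data": {
  "series": [
    [[0.5, -0.1, 0], 0.03, 70],
    [[0.9, -0.2, 0], 0.05, 70],
    [[0.9, -0.2, 0], 0.05, 70]
  ]
}}

```text
clock: 13.25
tcp_pos: [0.5141, -0.0537, 0.2469]
orientation: [0.008, -0.615, 0.789, 0.006]
wrist_force: [-4.5, 2.8, 4.8]
finger_gap: 0.0618
```

Request:
{"op": "step_arm", "data": {
  "series": [
    [[0.4, -0.1, 0], 0.02, 70],
    [[0.4, -0.1, 0], 0.02, 70]
  ]
}}

```text
clock: 13.5
tcp_pos: [0.514, -0.0531, 0.2466]
orientation: [0.006, -0.623, 0.782, 0.01]
wrist_force: [-12.4, 3.6, 5.3]
finger_gap: 0.062
```

Request:
{"op": "step_arm", "data": {
  "series": [
    [[-0.4, 0.1, 0], -0.02, 70],
    [[-0.6, 0.1, 0], -0.02, 40],
    [[-0.6, 0.1, 3], -0.02, 0],
    [[-0.6, 0.1, 8], 0, 0],
    [[-0.6, 0.1, 14], 0, 0]
  ]
}}

```text
clock: 14.12
tcp_pos: [0.5081, -0.0522, 0.3877]
orientation: [0.006, -0.623, 0.782, 0.01]
wrist_force: [2.3, -0.6, -0.1]
finger_gap: 0.0852
```

```bash
python3 - <<'E'
from h import *
st=env.get_state();print(st['tcp_pos'],st['wrist_force'],st['finger_gap'],st['joint_pos'],st['orientation'])
c=shot('wrist','w11'); cv2.imwrite('pics/w11_z.png',cv2.resize(c['frame'][:,:,::-1],(784,588)))
c=shot('top','t11'); cv2.imwrite('pics/t11_z.png',cv2.resize(c['frame'][180:280,155:365,::-1],None,fx=3.5,fy=3.5,interpolation=cv2.INTER_CUBIC))
E
```

```text
[ 0.50814511 -0.0521773   0.38766492] [ 2.32411276 -0.60683944 -0.05701475] 0.08523907316759158 [-0.27195098  0.20060985  0.27772444  1.65661436  0.02076687 -1.61682025] [ 0.00586076 -0.62281764  0.78228604  0.00961231]
```

View pics/w11_z.png

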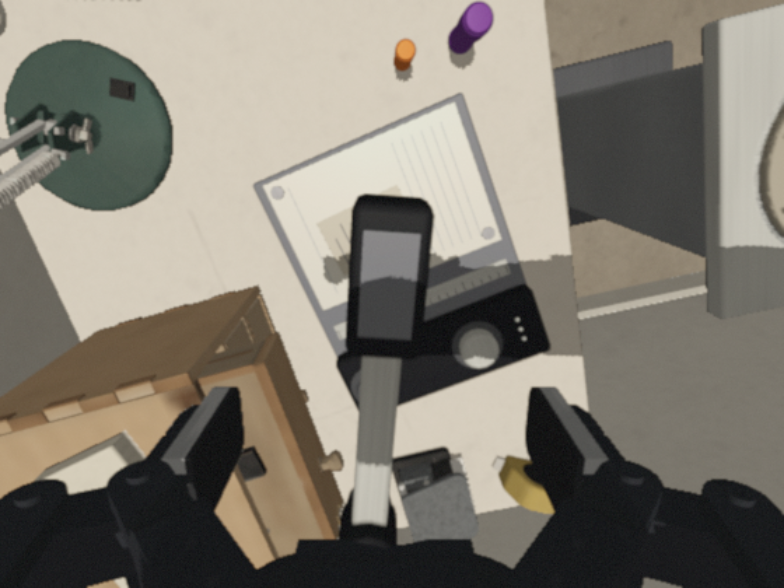

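View pics/t11_z.png

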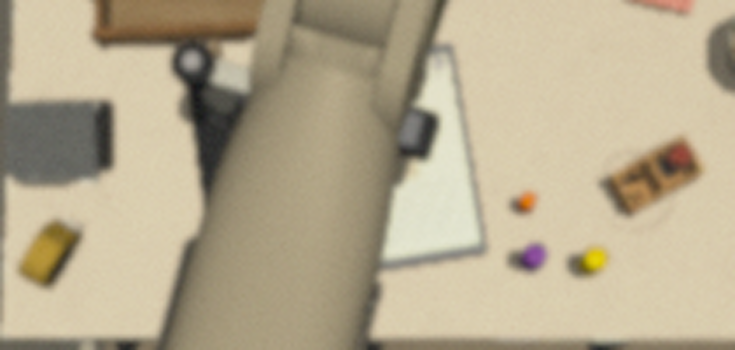

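```bash
python3 - <<'E'
from h import *
c=load('w11')
W=lambda x,y:((x+.5)/1.4-.5,(y+.5)/1.4-.5)
r=[onz(c,*W(*p),.275) for p in [(362,231),(420,234),(411,342),(357,337)]]
m=np.mean(r,0);print('panel',m,[np.linalg.norm(r[i]-r[(i+1)%4]).round(4) for i in range(4)])
b=[onz(c,*W(*p),.012) for p in [(255,186),(462,95)]];print('board right corners',b,np.linalg.norm(b[0]-b[1]))
print('key',onz(c,*W(478,345),.054))
E
```

```text
panel [ 0.50527046 -0.05246403  0.275     ] [np.float64(0.0304), np.float64(0.0617), np.float64(0.0306), np.float64(0.0601)]
board right corners [array([ 0.62880204, -0.10997775,  0.012     ]), array([ 0.40478914, -0.1479461 ,  0.012     ])] 0.2272077723802472
key [0.43790421 0.09938178 0.054     ]
```

Request:
{"op": "step_arm", "data": {
  "series": [
    [[-4, 2, 0], -0.18, 255],
    [[-7.1, 6, 0], -0.36, 255],
    [[-7.1, 11, 0], -0.54, 255],
    [[-7.1, 15.8, 0], -0.72, 255],
    [[-7.1, 15.8, 0], -0.9, 255]
  ]
}}

```text
clock: 14.85
tcp_pos: [0.4395, 0.1076, 0.394]
orientation: [0.012, -0.229, 0.973, -0.0]
wrist_force: [0.8, -0.1, 0.8]
finger_gap: 0.0
```

Request:
{"op": "step_arm", "data": {
  "series": [
    [[0, 0, 0], -0.18, 255],
    [[0, 0, -4], -0.36, 255],
    [[0, 0, -9], -0.4, 255],
    [[0, 0, -14], -0.4, 255],
    [[0, 0, -20], -0.4, 255]
  ]
}}

```text
clock: 15.48
tcp_pos: [0.4408, 0.1076, 0.1932]
orientation: [0.013, -0.031, 0.999, -0.002]
wrist_force: [1.5, -1.1, 0.2]
finger_gap: -0.0001
```

```bash
python3 - <<'E'
from h import *
st=env.get_state();print(st['tcp_pos'],st['wrist_force'],st['finger_gap'],st['joint_pos'],st['orientation'])
c=shot('wrist','w12'); cv2.imwrite('pics/w12_z.png',cv2.resize(c['frame'][:,:,::-1],(784,588)))
c=shot('scene','s12'); cv2.imwrite('pics/s12_z.png',cv2.resize(c['frame'][80:280,150:350,::-1],None,fx=3,fy=3,interpolation=cv2.INTER_CUBIC))
E
```

```text
[0.4407832  0.10764611 0.19323013] [ 1.52229166 -1.10064183  0.2210688 ] -5.975562832593105e-05 [ 0.06598742  0.07460445 -0.34610012  1.12336096 -0.00550704  0.00347149] [ 0.01345249 -0.03121318  0.9994196  -0.00228755]
```

View pics/w12_z.png

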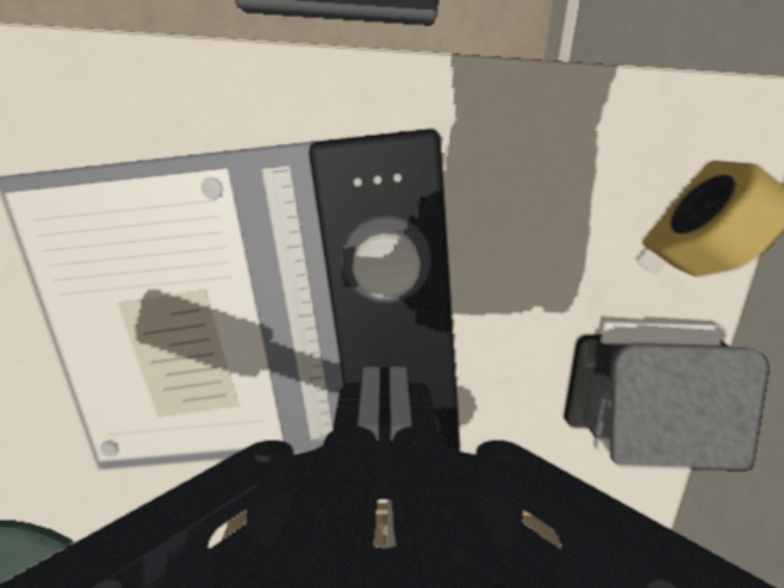

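View pics/s12_z.png

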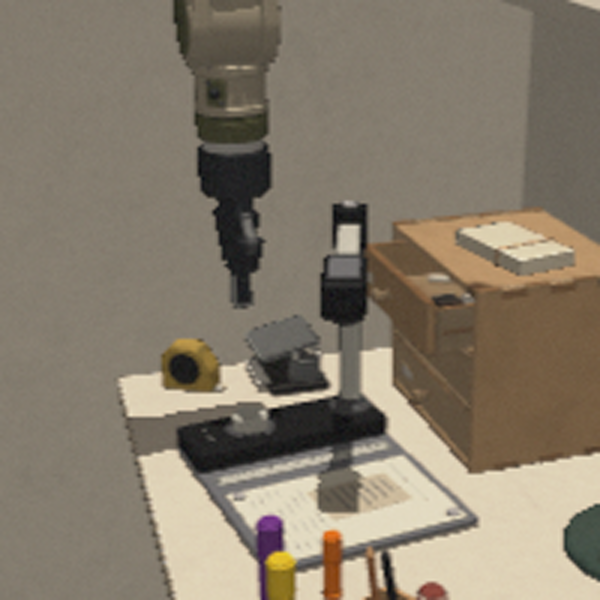

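```bash
python3 - <<'E'
from h import *
c=load('w12')
W=lambda x,y:((x+.5)/1.4-.5,(y+.5)/1.4-.5)
print('key',onz(c,*W(386,267),.054),[onz(c,*W(*p),.054).round(4) for p in [(352,267),(420,267),(386,233),(386,300)]])
E
```

```text
key [0.43596343 0.10753066 0.054     ] [array([0.4373, 0.0874, 0.054 ]), array([0.4347, 0.1276, 0.054 ]), array([0.4157, 0.1062, 0.054 ]), array([0.4566, 0.1088, 0.054 ])]
```

Request:
{"op": "step_arm", "data": {
  "series": [
    [[-0.5, 0, -5], 0, 255],
    [[-0.5, 0, -10], 0, 255],
    [[-0.5, 0, -13], 0, 255],
    [[-0.5, 0, -13], 0, 255]
  ]
}}

```text
clock: 16.08
tcp_pos: [0.429, 0.1071, 0.0576]
orientation: [0.004, -0.031, 1.0, -0.003]
wrist_force: [-0.1, -1.0, 0.4]
finger_gap: 0.0001
```

```bash
python3 - <<'E'
from h import *
for i in range(1):
    st=env.get_state();print(st['clock'],st['tcp_pos'],st['wrist_force'])
c=shot('wrist','w13'); cv2.imwrite('pics/w13_z.png',cv2.resize(c['frame'][:,:,::-1],(784,588)))
st=env.get_state();print(st['clock'],st['tcp_pos'],st['wrist_force'])
E
```

```text
16.075 [0.4289975  0.10711703 0.05757109] [-0.08366411 -0.97000687  0.35965537]
16.125 [0.4300894  0.10721571 0.05879631] [0.92906793 0.75654327 0.63635569]
```

View pics/w13_z.png

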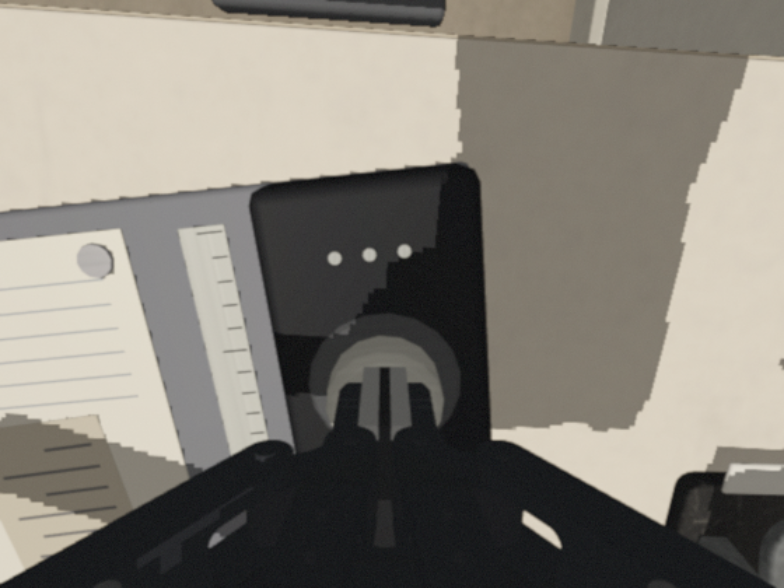

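Request:
{"op": "step_arm", "data": {
  "series": [
    [[0.4, 0, -0.3], 0, 255],
    [[0.4, 0, -0.6], 0, 255],
    [[0.4, 0, -0.9], 0, 255],
    [[0.4, 0, -0.9], 0, 255]
  ]
}}

```text
clock: 16.62
tcp_pos: [0.4349, 0.1073, 0.0502]
orientation: [0.006, -0.031, 0.999, -0.003]
wrist_force: [1.4, 0.7, 1.8]
finger_gap: 0.0001
```

Request:
{"op": "step_arm", "data": {
  "series": [
    [[0, 0, -0.2], 0, 255],
    [[0, 0, -0.2], 0, 255],
    [[0, 0, -0.2], 0, 255]
  ]
}}

```text
clock: 17.0
tcp_pos: [0.4349, 0.1073, 0.0483]
orientation: [0.006, -0.031, 0.999, -0.003]
wrist_force: [0.0, 0.7, 2.0]
finger_gap: 0.0001
```

Request:
{"op": "step_arm", "data": {
  "series": [
    [[0, 0, -0.1], 0, 255],
    [[0, 0, -0.1], 0, 255]
  ]
}}

```text
clock: 17.25
tcp_pos: [0.435, 0.1073, 0.0478]
orientation: [0.006, -0.031, 0.999, -0.003]
wrist_force: [-2.3, -0.1, 9.1]
finger_gap: 0.0001
```

Request:
{"op": "step_arm", "data": {
  "series": [
    [[0, 0, -0.02], 0, 255],
    [[0, 0, -0.02], 0, 255],
    [[0, 0, -0.02], 0, 255],
    [[0, 0, -0.02], 0, 255],
    [[0, 0, -0.02], 0, 255]
  ]
}}

```text
clock: 17.88
tcp_pos: [0.435, 0.1073, 0.048]
orientation: [0.006, -0.031, 0.999, -0.003]
wrist_force: [-0.3, 0.4, 7.3]
finger_gap: -0.0001
```

Request:
{"op": "step_arm", "data": {
  "series": [
    [[0, 0, -0.03], 0, 255],
    [[0, 0, -0.03], 0, 255],
    [[0, 0, -0.03], 0, 255],
    [[0, 0, -0.03], 0, 255],
    [[0, 0, -0.03], 0, 255]
  ]
}}

```text
clock: 18.5
tcp_pos: [0.435, 0.1073, 0.048]
orientation: [0.007, -0.031, 0.999, -0.003]
wrist_force: [-1.1, -0.5, 5.4]
finger_gap: 0.0002
```

Request:
{"op": "step_arm", "data": {
  "series": [
    [[0, 0, -0.03], 0, 255],
    [[0, 0, -0.03], 0, 255],
    [[0, 0, -0.03], 0, 255],
    [[0, 0, -0.03], 0, 255],
    [[0, 0, -0.03], 0, 255]
  ]
}}

```text
clock: 19.12
tcp_pos: [0.435, 0.1073, 0.048]
orientation: [0.007, -0.031, 0.999, -0.003]
wrist_force: [-0.8, -0.1, 6.0]
finger_gap: 0.0002
```

Request:
{"op": "step_arm", "data": {
  "series": [
    [[0, 0, -0.3], 0, 255],
    [[0, 0, -0.6], 0, 255],
    [[0, 0, -0.7], 0, 255],
    [[0, 0, -0.7], 0, 255]
  ]
}}

```text
clock: 19.62
tcp_pos: [0.435, 0.1073, 0.0419]
orientation: [0.007, -0.031, 0.999, -0.003]
wrist_force: [-1.8, -0.6, 13.0]
finger_gap: -0.0001
```

Request:
{"op": "step_arm", "data": {
  "series": [
    [[0, 0, -0.15], 0, 255],
    [[0, 0, -0.15], 0, 255],
    [[0, 0, -0.15], 0, 255]
  ]
}}

```text
clock: 20.0
tcp_pos: [0.4351, 0.1073, 0.0417]
orientation: [0.007, -0.031, 0.999, -0.003]
wrist_force: [-4.4, 0.4, 16.8]
finger_gap: -0.0003
```

Request:
{"op": "step_arm", "data": {
  "series": [
    [[0, 0, 0.6], 0, 255],
    [[0, 0, 1.5], 0, 255],
    [[-1, 0, 4], 0, 255],
    [[-2, 0, 8], 0, 255],
    [[-3, 0, 13], 0, 255]
  ]
}}

```text
clock: 20.62
tcp_pos: [0.4031, 0.1072, 0.1717]
orientation: [0.005, -0.031, 0.999, -0.003]
wrist_force: [0.8, 0.3, 0.5]
finger_gap: 0.0002
```

Request:
{"op": "step_arm", "data": {
  "series": [
    [[-3, 3, 5], 0, 255],
    [[-3, 6, 9], 0, 255],
    [[-3, 10, 12], 0, 255],
    [[-3, 10, 12], 0, 255]
  ]
}}

```text
clock: 21.12
tcp_pos: [0.3736, 0.2093, 0.2936]
orientation: [0.007, -0.033, 0.999, -0.002]
wrist_force: [-0.6, -0.6, -0.7]
finger_gap: 0.0
```

```bash
python3 - <<'E'
from h import *
st=env.get_state();print(st['clock'],st['tcp_pos'],st['wrist_force'])
c=shot('wrist','w14'); cv2.imwrite('pics/w14_z.png',cv2.resize(c['frame'][:,:,::-1],(784,588)))
c=shot('scene','s14'); cv2.imwrite('pics/s14_z.png',cv2.resize(c['frame'][80:330,150:400,::-1],(600,600),interpolation=cv2.INTER_CUBIC))
E
```

```text
21.125 [0.37360045 0.20927243 0.29359125] [-0.63570103 -0.63836997 -0.66473951]
```

View pics/w14_z.png

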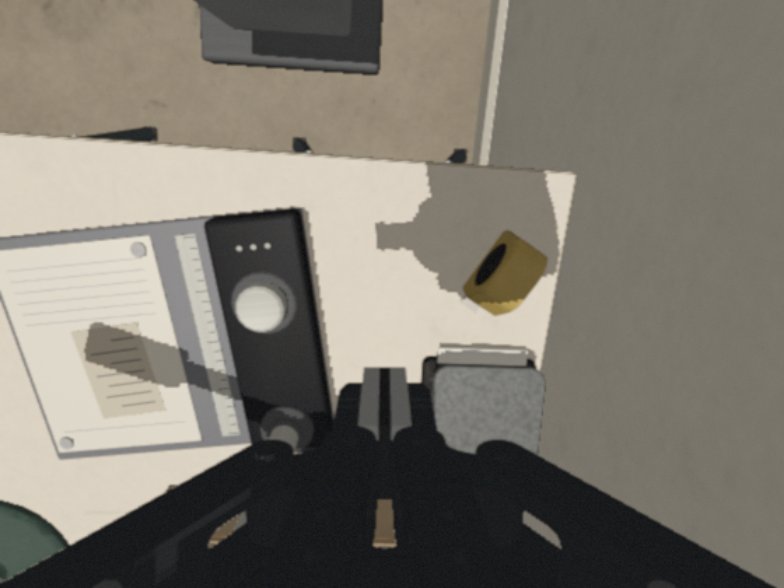

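View pics/s14_z.png

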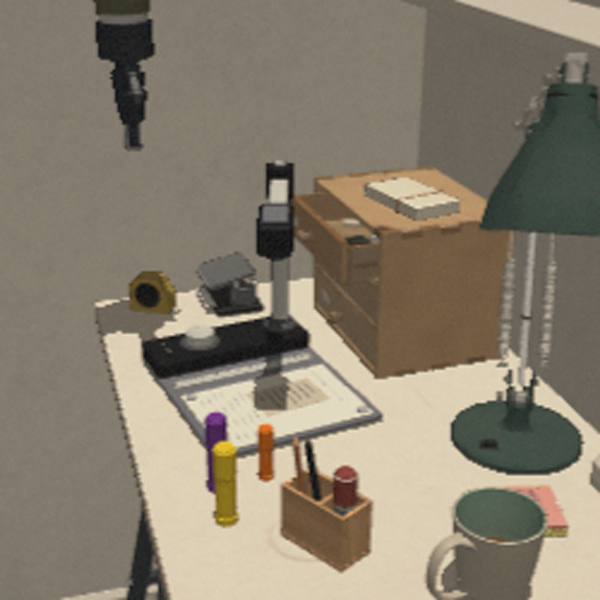

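The key is up at (262,305), the head is over the page, and the glue stick is upright in the pot. I'll do one last top-view check and hand in.

```bash
python3 - <<'E'
from h import *
c=shot('top','t14'); cv2.imwrite('pics/t14_z.png',cv2.resize(c['frame'][180:280,155:365,::-1],None,fx=3.5,fy=3.5,interpolation=cv2.INTER_CUBIC))
print(np.array(proj(c,(.5056,-.0526,.275)))*3.5-np.array([155,180])*3.5)
E
```

```text
[385.76834263 121.47190941]
```

View pics/t14_z.png

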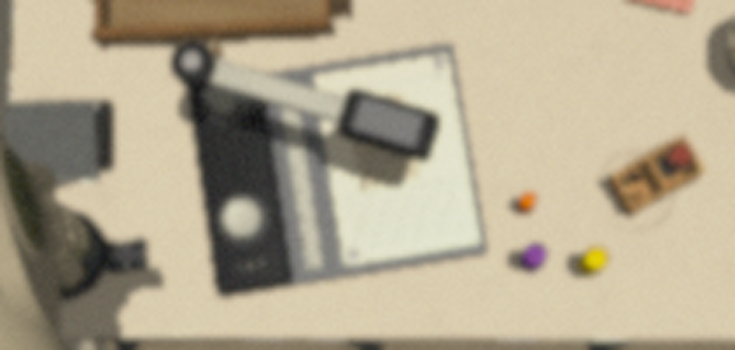

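The head's panel is at (389,123) in the zoom. The page centre projects to (386,121) at that height, so the two agree within about 4 mm.

```bash
python3 -c "
from workcell import env
print(env.hand_in())"
```

```text
the job is handed in; nothing more can be done
None
```

The page has been photographed and the job is handed in, at about 21 s of the 72 s allowed. Handing in gives no verdict.

- **Glue stick:** it stands upright in the empty half of the pot, let go. I measured it about 4 mm from the middle of that half.
- **Camera arm:** I swung it round to its stop, where the push force rose to about 12 N. The head measured within about 1 mm of the page centre from the wrist camera and about 4 mm from the top camera.
- **Shutter key:** I held it at the halfway stop for about 1.9 s, 6 mm down at 5–9 N. I then pressed it fully down, 12 mm at 13–17 N, and let it up; it looked up again in the last pictures.
- **Bystanders:** I never touched the mug, the stapler or the tape measure. The mug and the tape measure looked unmoved at the end, but the stapler was outside my last pictures. The arm ended clear of everything.

Early on, the scene and top cameras disagreed by 10–16 mm in y, so I placed things by the wrist camera instead. One wrist view also put the key about 8 mm off. I went with the other two wrist views, which agreed with the known distance from the post.

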